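Take the charged handlamp off its dock

ROBOT

A 6-joint arm with a two-finger parallel gripper is mounted at the origin on a cart in front of the work surface, level with it; the furniture and walls round the work are solid. World frame = base frame: x ahead of the robot, y to its left, z up, the work surface at z = 0. Lengths are in m, angles in degrees, forces in N, time in s.
With the tool pointing down it reaches from about 0.325 to 0.85 m from the base axis. Payload 15.5 kg.
Tool frame: the origin (TCP) lies midway between the tips of the shut fingers; the grasp point (between the pads) lies 19 mm behind it; z points along the fingers, y is the line along which they close (so a half turn about z gives the same grasp; the last joint's range is limited). The gripper opens to 91 mm and grips with 3 to 60 N. Pads are 32 mm wide; open, the fingers measure 118 mm over their backs; the gripper's body (76 mm by 178 mm) begins 60 mm behind the grasp point.
Start: joints at [-82.649, 28.281, 77.091, -0, 74.628, -5.472], TCP at [0.139, -0.609, 0.214] pointing down, gripper open.
Joint ranges: [-166.48, 166.48], [-47.26, 123.95], [12.59, 153.08], [-70.14, 250.14], [6.76, 159.57], [-176.63, 176.63]. Speed limits (degrees/s): [108.29, 108.29, 147.25, 172.46, 172.46, 172.46].

INTERFACE

Orientations are given as a 3x3 rotation matrix whose columns are the frame's x, y, z axes.
In Python, from bench import ctrl gives the robot as it stands. The module is installed in compiled form; this text tells all that it offers. Calls block until the motion is done:
- ctrl.goto(position, orientation): joint-space move of the TCP to a pose.
- ctrl.move_l(position, vel=0.15, ori=None, contact_N=None): straight line of the TCP; ori=None keeps the orientation; vel is the mean speed in m/s. With contact_N (N) it stops when the force on the tool has changed by that much, and returns True; else False.
- ctrl.movej(angles): joint-space move.
- ctrl.command_gripper(opening): opening from 0.0 (shut) to 1.0 (fully open); the grip force is fixed at half the most; returns when the fingers have stopped.
- ctrl.sleep(seconds).
- ctrl.ik(position, orientation): joint angles nearest the present ones, or None.
- ctrl.read_camera(name): name is "side" or "top"; returns the picture (480x640x3 uint8, blue, green, red); there is no depth.
- ctrl.camera_params(name): a dict with "fx", "fy", "cx", "cy" (pixels), "D" ([k1, k2, p1, p2, k3] as OpenCV has them; the pictures are not rectified), "pose" (4x4, takes a point from camera to world coordinates). Camera axes: x right, y up, looking along -z (the intrinsics and any distortion apply to the point x, -y, -z); pixel columns grow to the right and rows downward; lengths in m; the calibration is good to about 2 mm. A picture is of the moment at which its call begins. camera_params takes no time and is no camera call.
A pose or a line that the arm cannot do raises ctrl.MotionError and nothing moves.
- ctrl.sign_off(): hands the job in; it is judged then, once.
Readings, each from a call of its own:
- ctrl.current_t(): time.
- ctrl.current_q(): joint angles.
- ctrl.current_dq(): joint speeds.
- ctrl.current_effort(): joint torques, N m.
- ctrl.current_tool_pos(): TCP position.
- ctrl.current_eef_rot(): TCP orientation.
- ctrl.current_contact_force(): force on the tool from outside, world axes, zero at the start.
- ctrl.current_wrist_torque(): the same for the moment, N m.
- ctrl.current_grip_width(): opening from 0.0 (shut) to 1.0 (fully open).
- ctrl.current_grasp_force(): force on a finger pad.
Only numpy, scipy, OpenCV 4.12 (cv2) and the standard library are available. Lean on these libraries where they do the work, as an engineer would, in place of code of your own. Each camera call takes 0.05 s, during which the arm holds its last target. There are 200 camera calls.

TASK

The orange handlamp is charged. Lift it out of its charging dock and set it down gently, upright, with its whole foot on the round green mat, then let go; leave the blue lamp standing in its dock.

Things in the scene. Friction and masses are not known exactly. Their poses are not given: they have to be found in the camera images.
- orange_lamp: Handlamp with an orange housing, with a black rubber foot, a white light window and a black carrying handle on top, 186 mm tall, 90 mm across the foot, 0.45 kg nominal. Origin at the centre of the underside, z up.
- orange_lamp_handle (a point): Centre of the orange lamp's handle bar, 178 mm straight above the lamp's origin, same axes. The bar is 16 mm thick and 16 mm high, 82 mm long along x; 62 mm are free between its two posts and 35 mm below it, above the lamp's cap (top 135 mm above the origin). Pinch it from above, across y.
- blue_lamp: Handlamp of the same shape and size with a blue housing, standing in the other dock; stays there. Origin at the centre of the underside.
- dock_a: The orange lamp's charging dock, fixed: a round black cup 120 mm across and 40 mm high with a grey block 52 mm high at its +x side. Origin at the centre of its underside. A lamp stands loose, upright and turned anyhow on the cup's floor, 30 mm above the dock's origin, inside a rim that rises 10 mm above that floor with 7 mm play all round: it lifts straight out.
- dock_b: The blue lamp's dock, the same as the other one. Origin at the centre of its underside.
- mat: Round flat green mat, 160 mm across, 4 mm thick, fixed to the worktop. Origin at the centre of its underside (worktop height).

How it is judged (in metres and radians):
On the way:
1. the orange lamp is held by the robot, lifted clear of its dock, roughly upright (z of orange_lamp in the frame of dock_a above 0.045 m and contact force between orange_lamp and the fingers above 0.5 N and angle between orange_lamp's own z axis and vertical below 0.5 rad), for 0.1 s.
At the end, for the whole second after the job is handed in: The orange lamp stands upright (within 6 degrees), released and at rest, with its foot on the mat (lamp centre within 37 mm of the mat's centre); the blue lamp stands upright in its dock (horizontal distance between orange_lamp and mat below 0.037 m and z of orange_lamp in the frame of mat between 0 and 0.008 m and angle between each of orange_lamp, blue_lamp's own z axis and vertical below 0.1 rad and linear speed of orange_lamp below 0.02 m/s and contact force between orange_lamp and the fingers below 0.1 N and horizontal distance between blue_lamp and dock_b below 0.015 m and z of blue_lamp in the frame of dock_b below 0.036 m); the robot touches nothing.
It fails at once if the orange lamp is dropped: it moves faster than 0.5 m/s while not held (linear speed of orange_lamp above 0.5 m/s and contact force between orange_lamp and the fingers below 0.1 N).
It fails at once if the blue lamp is lifted, tipped or knocked out of its place (moved by more than 20 mm) (distance of blue_lamp from where it was at the start of the episode above 0.02 m or angle between blue_lamp's own z axis and vertical above 0.26 rad).
It also fails if it takes over 45 s, if anything falls off the work surface, if the arm or the gripper's body presses on something with over 40 N, if the wrist force passes 120 N, or if a joint passes its speed limit or range.

## Working session

There is one attempt and no reset: what is moved stays moved. The work goes in short steps, each a Python script; the robot and the scene stay as the last script left them, time stands still between calls to the robot, and variables do not carry over. Pictures are saved under pics/ and viewed, at most 10 in all, crops included, and the job is handed in when it is done.

```bash
mkdir -p pics; python3 - <<'E'
from bench import ctrl
import cv2,numpy as np
np.set_printoptions(precision=4,suppress=True)
for n in("top","side"):
    cv2.imwrite(f"pics/{n}0.png",ctrl.read_camera(n)); print(n,ctrl.camera_params(n))
E
```

```text
top {'fx': 571.5744042489956, 'fy': 571.5744042489956, 'cx': 319.0750377879621, 'cy': 240.9496067577245, 'D': array([-0.1159,  0.    ,  0.    ,  0.    ,  0.    ]), 'pose': array([[-0.0133,  0.9988, -0.0482,  0.4497],
       [-0.9995, -0.012 ,  0.0279,  0.0087],
       [ 0.0273,  0.0485,  0.9984,  1.1794],
       [ 0.    ,  0.    ,  0.    ,  1.    ]])}
side {'fx': 499.0257483519931, 'fy': 499.0257483519931, 'cx': 310.7257643679398, 'cy': 247.44657131942452, 'D': array([-0.1107,  0.    ,  0.    ,  0.    ,  0.    ]), 'pose': array([[ 0.9469,  0.2087, -0.2445,  0.289 ],
       [-0.3215,  0.6099, -0.7243, -0.6379],
       [-0.002 ,  0.7645,  0.6446,  0.6881],
       [ 0.    ,  0.    ,  0.    ,  1.    ]])}
```

View pics/top0.png

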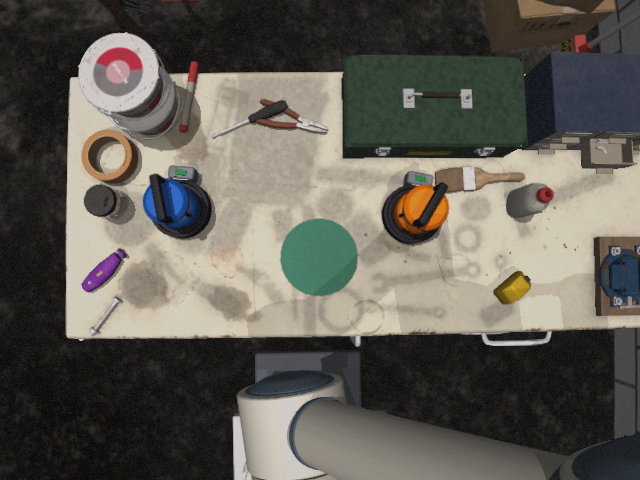

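View pics/side0.png

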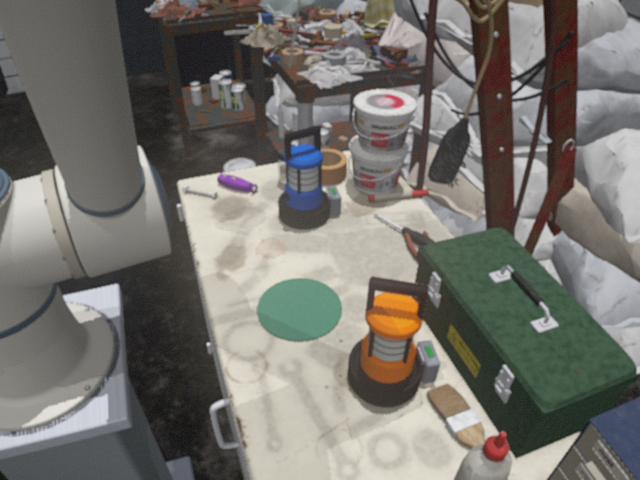

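The top view shows the orange lamp's handle running from about (418,222) to (444,187), the mat at (319,257), and the blue lamp at (172,203). The toolbox sits behind the orange lamp, at row 155 and above. Next I'll enlarge the handle in both views.

```bash
cat > h.py <<'E'
from bench import ctrl
import cv2,numpy as np
np.set_printoptions(precision=4,suppress=True)
def px2w(n,uv,z):
    p=ctrl.camera_params(n);K=np.array([[p["fx"],0,p["cx"]],[0,p["fy"],p["cy"]],[0,0,1]])
    x,y=cv2.undistortPoints(np.array([[uv]],float),K,p["D"])[0,0]
    d=p["pose"][:3,:3]@[x,-y,-1];o=p["pose"][:3,3]
    return o+d*(z-o[2])/d[2]
def w2px(n,P):
    p=ctrl.camera_params(n);K=np.array([[p["fx"],0,p["cx"]],[0,p["fy"],p["cy"]],[0,0,1]])
    c=p["pose"][:3,:3].T@(np.array(P)-p["pose"][:3,3])
    return cv2.projectPoints(np.array([[c[0],-c[1],-c[2]]]),np.zeros(3),np.zeros(3),K,p["D"])[0][0,0]
E
python3 - <<'E'
from h import *
a=cv2.imread("pics/top0.png");b=cv2.imread("pics/side0.png")
hsv=cv2.cvtColor(a,cv2.COLOR_BGR2HSV);m=cv2.inRange(hsv,(65,60,60),(95,255,200));m[:205]=0
M=cv2.moments(m,True);uv=(M['m10']/M['m00'],M['m01']/M['m00']);print("mat",uv,px2w("top",uv,.004),M['m00'])
A=cv2.resize(a[160:250,370:470],None,fx=4,fy=4,interpolation=2)
B=cv2.resize(b[265:355,340:440],None,fx=4,fy=4,interpolation=2)
cv2.imwrite("pics/c.png",np.hstack([A,B]))
for e in((418,222),(444,187)):print(px2w("top",e,.216))
E
```

```text
mat (318.55137135393994, 256.8424031345233) [ 0.4737 -0.0227  0.004 ] 4594.0
[ 0.5265 -0.1874  0.216 ]
[ 0.5864 -0.2342  0.216 ]
```

View pics/c.png

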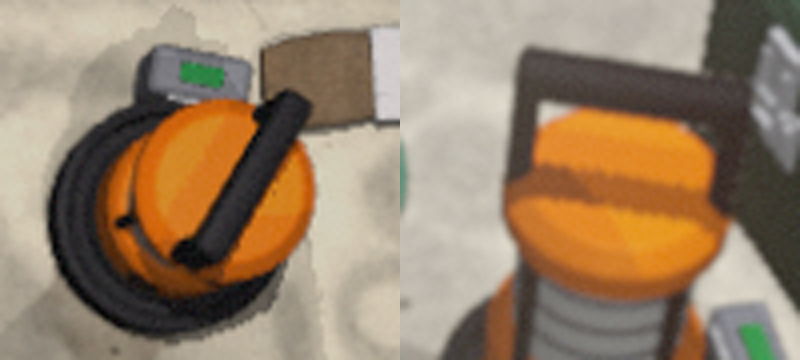

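```bash
python3 - <<'E'
from h import *
from scipy.optimize import least_squares
E=[((419,222),(372,280.5)),((444,185),(427,288.5))]
P=[]
for t,s in E:
    r=least_squares(lambda p:np.r_[w2px("top",p)-t,w2px("side",p)-s],[.55,-.21,.21]);P.append(r.x);print(r.x,r.fun)
c=(P[0]+P[1])/2;d=P[1]-P[0];print("tri",c,np.linalg.norm(d),np.degrees(np.arctan2(d[1],d[0])))
g=(px2w("top",E[0][0],.214)+px2w("top",E[1][0],.214))/2;print("top",g)
g=(px2w("side",E[0][1],.21)+px2w("side",E[1][1],.21))/2;print("side",g)
for k in(50,-130):
    a=np.radians(k);y=np.array([np.cos(a),np.sin(a),0]);z=np.array([0,0,-1.]);R=np.c_[np.cross(y,z),y,z]
    for p in([.557,-.211,.33],[.557,-.211,.189],[.474,-.023,.24],[.474,-.023,.163]):print(k,ctrl.ik(p,R))
print(ctrl.current_eef_rot())
# dock: reproject expected grey block, toolbox height guess
print(px2w("top",(343,157),0.0),px2w("side",(530,440),0.0))
E
```

```text
[ 0.5285 -0.1916  0.2065] [ 0.2722 -0.7597 -0.6475  0.0621]
[ 0.5909 -0.2355  0.2118] [ 0.1133 -0.258  -0.2189  0.0259]
tri [ 0.5597 -0.2136  0.2092] 0.07644075509147034 -35.15337053967303
top [ 0.5584 -0.2122  0.214 ]
side [ 0.56   -0.2145  0.21  ]
50 [-26.4902  20.8785  71.1679  -0.      87.9536 -76.4902]
50 [-26.4902  27.3239  83.1935  -0.      69.4826 -76.4902]
50 [ -9.9929  14.5064  95.3953  -0.      70.0982 -59.9929]
50 [ -9.9929  20.0688 101.4584  -0.      58.4728 -59.9929]
-130 [-26.4902  20.8785  71.1679  -0.      87.9536 103.5098]
-130 [-26.4902  27.3239  83.1935  -0.      69.4826 103.5098]
-130 [ -9.9929  14.5064  95.3953  -0.      70.0982 120.0071]
-130 [ -9.9929  20.0688 101.4584  -0.      58.4728 120.0071]
[[ 0.9751  0.222  -0.0001]
 [ 0.222  -0.9751  0.0011]
 [ 0.0001 -0.0011 -1.    ]]
[ 0.6816 -0.0767  0.    ] [ 0.7182 -0.3985  0.    ]
```

```bash
cat >> h.py <<'E'
def R(k):
    a=np.radians(k);y=np.array([np.cos(a),np.sin(a),0]);z=np.array([0,0,-1.]);return np.c_[np.cross(y,z),y,z]
def look(f,box=None,s=4):
    o=[]
    for n in("top","side"):
        o.append(ctrl.read_camera(n))
    cv2.imwrite(f,cv2.resize(np.hstack(o),(800,300),interpolation=cv2.INTER_AREA) if box is None else np.hstack([cv2.resize(i[y:y+100,x:x+100],(400,400),interpolation=2) for i,(x,y) in zip(o,box)]))
E
python3 - <<'E'
from h import *
ctrl.move_l([.139,-.609,.33],.2)
ctrl.goto([.559,-.213,.34],R(53))
ctrl.move_l([.559,-.213,.235],.12,contact_N=8)
print(ctrl.current_tool_pos(),ctrl.current_t(),ctrl.current_grip_width())
look("pics/n.png",((370,150),(340,235)))
E
```

```text
[ 0.5594 -0.2132  0.2357] 3.9333 1.0009475311547265
```

View pics/n.png

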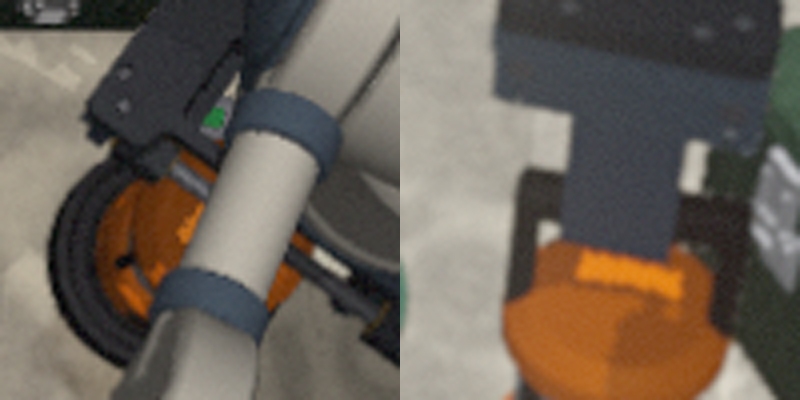

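The side view shows the front finger centred along the bar: finger at columns 570–685 of the crop, bar at 520–750. I'll descend and grip.

```bash
python3 - <<'E'
from h import *
print(ctrl.move_l([.559,-.213,.189],.08,contact_N=10))
ctrl.command_gripper(0.0)
print(ctrl.current_grip_width()*91,ctrl.current_grasp_force(),ctrl.current_contact_force(),ctrl.current_tool_pos())
ctrl.move_l([.559,-.213,.215],.05)
ctrl.move_l([.559,-.213,.27],.1)
print(ctrl.current_grip_width()*91,ctrl.current_grasp_force(),ctrl.current_contact_force(),ctrl.current_tool_pos(),ctrl.current_t())
look("pics/l.png")
E
```

```text
False
15.777284634915205 29.999570846557617 [-0.6424 -0.2244 -0.6213] [ 0.5589 -0.213   0.1889]
15.964467611770406 29.998937845230103 [-0.2253  1.0002 -4.701 ] [ 0.5587 -0.2129  0.2694] 7.2583
```

View pics/l.png

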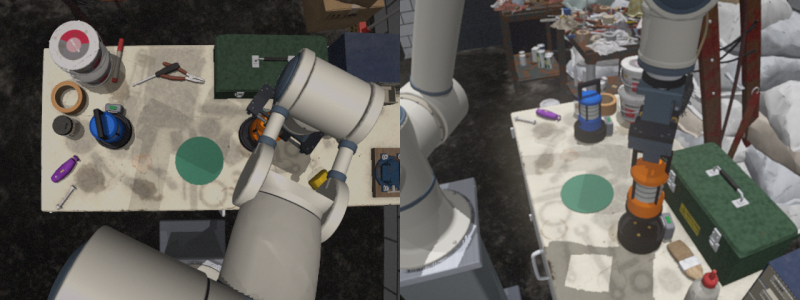

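The lamp is held upright and clear of the dock, and its 4.7 N weight shows in the force reading. Next I'll carry it to the mat and lower it until it touches.

```bash
python3 - <<'E'
from h import *
ctrl.move_l([.474,-.023,.27],.12)
ctrl.move_l([.474,-.023,.18],.1)
print(ctrl.move_l([.474,-.023,.157],.015,contact_N=4))
print(ctrl.current_tool_pos(),ctrl.current_contact_force(),ctrl.current_grip_width()*91,ctrl.current_t())
look("pics/m.png")
E
```

```text
True
[ 0.474  -0.0228  0.1628] [-0.0786  1.4682  6.6836] 15.762157780838766 11.3583
```

View pics/m.png

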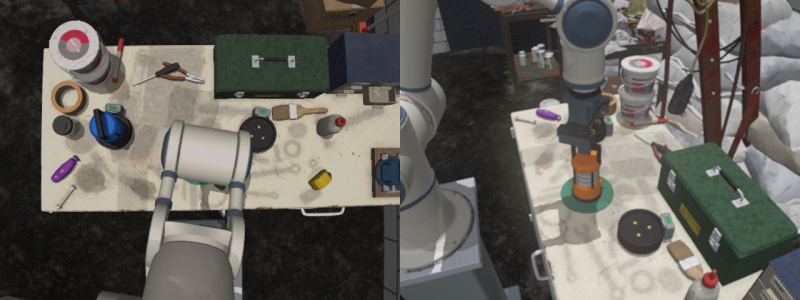

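The lamp touched down on the mat at the expected height (TCP z 0.163). I'll release it and back off.

```bash
python3 - <<'E'
from h import *
ctrl.command_gripper(0.8)
ctrl.sleep(.3)
ctrl.move_l([.474,-.023,.32],.1)
ctrl.goto([.45,-.38,.34],R(53))
ctrl.sleep(.5)
print(ctrl.current_contact_force(),ctrl.current_t())
look("pics/e.png")
E
```

```text
[-0.3655 -0.1009 -0.384 ] 16.3
```

View pics/e.png

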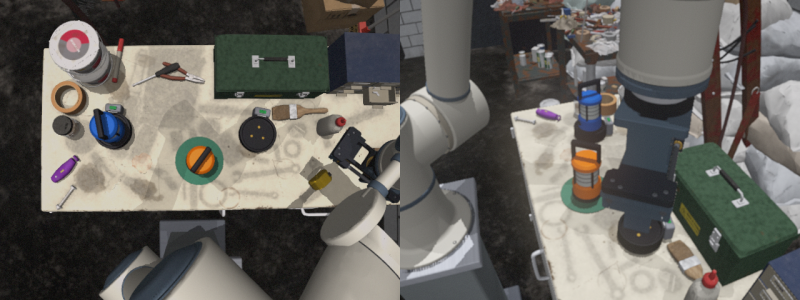

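The orange lamp stands upright near the centre of the mat, at about (201,159) in the combined picture. The blue lamp is undisturbed and the arm is clear.

```bash
python3 -c "
from bench import ctrl
print(ctrl.sign_off())"
```

```text
the job is handed in; nothing more can be done
None
```

I lifted the orange lamp out of its dock, set it upright near the centre of the green mat and released it; the blue lamp is still in its dock, and I handed the job in after about 16 s of robot time (no verdict was returned).

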